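# Load the kiln setter in reverse order

## Robot

A 7-joint arm with a two-finger parallel gripper is mounted at the origin on the work surface. World frame = base frame: x ahead of the robot, y to its left, z up, the work surface at z = 0. Lengths are in m, angles in rad, forces in N, time in s.
With the tool pointing down it reaches from about 0.425 to 0.95 m from the base axis. Payload 16.7 kg.
Tool frame: the origin (TCP) lies at the very end of the fingers, on their centre line; the grasp point (between the pads) lies env.hold_point_z behind it (env.hold_point_z is the distance from the TCP to the grasp point, in m); z points along the fingers, y is the line along which they close (so a half turn about z gives the same grasp; the last joint's range is limited). The gripper opens to 94 mm and grips with 3 to 60 N. Pads are 16 mm wide; open, the fingers measure 119 mm over their backs; the gripper's body (75 mm by 177 mm) begins 78 mm behind the grasp point.
Start: joints at [-1.482, 0.426, 0.074, 1.606, -0.034, 1.111, -0.067], TCP at [0.159, 0.656, 0.205] pointing down, gripper open.
Joint ranges: [-2.85, 2.85], [-0.5, 2.14], [-1.23, 1.37], [0.21, 2.46], [-1.02, 4.16], [0.16, 2.05], [-2.73, 2.73]. Speed limits (rad/s): [1.89, 1.89, 2.39, 2.39, 3.01, 3.01, 3.01].

## Interface

Orientations are given as a unit quaternion [w, x, y, z].
In Python, from bench import env, eyes gives the robot as it stands.
- The arm moves only by the tool servo_tool, never from a script. Its argument "deltas" is text: rows parted by semicolons, each of 7 numbers parted by spaces: the shift along the tool's x, y, z in cm, then the turn, a rotation vector about the tool's x, y, z in rad, then the gripper command: -1 is fully open, 1 is shut, values between are in proportion. A call has 1 to 10 rows; each row shifts and turns the commanded pose from where the row before left it, along the tool's axes as they then stand; what a row does not reach is not made up. A row lasts 1/10 s, in which the tool goes at most 50 mm and 8.59 degrees, less where a joint would pass 70% of its speed; a pose out of reach is approached as far as the arm can. A call is refused whole if a number of a shift passes 5 or a number of a turn 0.15, either way. A call with a gripper value outside its range is refused whole. The fingers move at their own pace and stop on an object; the grip force is fixed at half the most. Time passes only in rows, so rows that do not move let the fingers close. It gives the time, the measured TCP pose, the force, the opening and the grip force at its end, in the units of the state.
- env.get_obs(): the state, without advancing time (a new reading comes with each control period).
- eyes.read_camera(name): name is "scene" or "top" or "wrist"; returns the picture (480x640x3 uint8, red, green, blue); there is no depth.
- eyes.calibration(name): a dict with "fx", "fy", "cx", "cy" (pixels), "position" and "rotation" of the camera in the world; the wrist camera has in their place "mount" (4x4, takes a point from camera to tool coordinates, whose origin is the TCP and whose axes are the flange's). Camera axes: x right, y down, z forward; pixel columns grow to the right and rows downward; lengths in m; the calibration is good to about 2 mm. The wrist camera is an equidistant fisheye: a pixel r from the principal point sees the ray r / f radians off the axis. A picture is of the moment at which its call begins: read the wrist's pose just before it. calibration takes no time and is no camera call.
- env.job_done(): hands the job in; it is judged then, once.
The state is a dict: "t": time; "qpos": joint angles; "joint_velocities": joint speeds; "joint_efforts": joint torques, N m; "tool_pos": TCP position; "eef_rot": TCP orientation; "wrist_force": force on the tool from outside, world axes, zero at the start; "wrist_torque": the same for the moment, N m; "finger_gap": opening from 0.0 (shut) to 1.0 (fully open); "grip_force": force on a finger pad.
Only numpy, scipy, OpenCV 4.12 (cv2) and the standard library are available. Lean on these libraries where they do the work, as an engineer would, in place of code of your own. Each camera call takes 0.05 s, during which the arm holds its last target. There are 200 camera calls.

## Task

Move the four porcelain flowers with coloured buds from the wooden ware board into the wells of the kiln setter, one flower standing upright in each well, in reverse order: the flower that stood leftmost on the board (seen from the robot) ends in the rightmost well, the next in the second from the right, and so on. Set each one down gently, without dropping any or tipping it over.

Things in the scene. Friction and masses are not known exactly. Their poses are not given: they have to be found in the camera images.
- ware_board: Fixed plywood board on the table, 120 (x) x 420 (y) x 18 mm; origin at the centre of its underside. Its long axis, its own y, points to the robot's left to within 0.12 rad. It carries four coasters in a row, at y = +144, +48, -48, -144 mm. It may be nearer to or farther from the robot than the kiln setter.
- kiln_setter: Fixed off-white slab, 110 (x) x 420 (y) x 20 mm; origin at the centre of its underside; long axis y points to the robot's left to within 0.12 rad. Four empty wells at x = 0, y = +144, +48, -48, -144 mm: terracotta rings of 30 mm inner, about 38 mm outer radius, rim at z = 30 mm, flat grey floor at z = 20 mm.
- flower_red: Loose porcelain flower, 0.1 to 0.2 kg, standing on the red coaster at the start. Origin at the centre of its underside, z up. White foot of 19 mm radius, 14 mm high; white petals to 37 mm radius, up to 29 mm high; red inner petals, up to 33 mm. Upright round red bud, 28 mm in diameter, from 22 to 68 mm up: grip it by the bud, from above. Its yaw does not matter.
- flower_yellow: Loose porcelain flower, 0.1 to 0.2 kg, standing on the yellow coaster at the start. Origin at the centre of its underside, z up. White foot of 19 mm radius, 14 mm high; white petals to 37 mm radius, up to 29 mm high; yellow inner petals, up to 33 mm. Upright round yellow bud, 28 mm in diameter, from 22 to 68 mm up: grip it by the bud, from above. Its yaw does not matter.
- flower_blue: Loose porcelain flower, 0.1 to 0.2 kg, standing on the blue coaster at the start. Origin at the centre of its underside, z up. White foot of 19 mm radius, 14 mm high; white petals to 37 mm radius, up to 29 mm high; blue inner petals, up to 33 mm. Upright round blue bud, 28 mm in diameter, from 22 to 68 mm up: grip it by the bud, from above. Its yaw does not matter.
- flower_green: Loose porcelain flower, 0.1 to 0.2 kg, standing on the green coaster at the start. Origin at the centre of its underside, z up. White foot of 19 mm radius, 14 mm high; white petals to 37 mm radius, up to 29 mm high; green inner petals, up to 33 mm. Upright round green bud, 28 mm in diameter, from 22 to 68 mm up: grip it by the bud, from above. Its yaw does not matter.
- coaster_red: Flat red disc, 43 mm radius, 6 mm thick, fixed on the ware board (its top is 24 mm above the table); it marks where the red flower stood. Origin at the centre of its underside. It stays.
- coaster_yellow: Flat yellow disc, 43 mm radius, 6 mm thick, fixed on the ware board (its top is 24 mm above the table); it marks where the yellow flower stood. Origin at the centre of its underside. It stays.
- coaster_blue: Flat blue disc, 43 mm radius, 6 mm thick, fixed on the ware board (its top is 24 mm above the table); it marks where the blue flower stood. Origin at the centre of its underside. It stays.
- coaster_green: Flat green disc, 43 mm radius, 6 mm thick, fixed on the ware board (its top is 24 mm above the table); it marks where the green flower stood. Origin at the centre of its underside. It stays.
Things that resemble listed ones, but are neither listed nor needed, are in the scene too. What is shaped like the flower_red but purple is not meant.

How it is judged:
By the outcome, as a careful person would: the job done as asked, in the order asked, and still so for the second after the job is handed in, with the robot touching nothing.
It also fails if it takes over 83 s, if anything falls off the work surface, if the arm or the gripper's body presses on something with over 40 N, if the wrist force passes 120 N, or if a joint passes its speed limit or range.

## Working session

There is one attempt and no reset: what is moved stays moved. The work goes in short steps, Python scripts to look and compute and a tool call to move; the robot and the scene stay as the last step left them, time stands still between calls to the robot, and variables do not carry over. Pictures are saved under pics/ and viewed, at most 14 in all, crops included, and the job is handed in when it is done.

Besides the shell and the picture viewer there is one more tool, called after "Call:" in YAML: its name, and indented under it one key for each argument. servo_tool: Moves the arm, as the interface text tells. Its arguments: {"type":"object","properties":{"deltas":{"type":"string"}},"required":["deltas"]}

```bash
mkdir -p pics; ls
python3 - <<'E'
from bench import env, eyes
import cv2
for n in ("top","scene"):
    cv2.imwrite(f"pics/{n}0.png",eyes.read_camera(n)[...,::-1]); print(n,eyes.calibration(n))
print(eyes.calibration("wrist")); print(env.get_obs(), env.hold_point_z)
E
```

```text
pics
top {'fx': 564.298132204848, 'fy': 564.298132204848, 'cx': 323.4868274940309, 'cy': 243.98556999176662, 'position': array([ 0.34619943, -0.03033421,  1.01415426]), 'rotation': array([ 0.04710272, -0.7024139 ,  0.70864967, -0.04702864])}
scene {'fx': 449.67123561534504, 'fy': 449.67123561534504, 'cx': 321.0263319463809, 'cy': 241.13022950242694, 'position': array([ 0.94091551, -0.3360216 ,  0.55053675]), 'rotation': array([-0.35641514,  0.81116404,  0.4236703 , -0.18837363])}
{'fx': 371.64829954431775, 'fy': 371.64829954431775, 'cx': 320.41774128111285, 'cy': 235.08707475972773, 'mount': array([[-9.08374791e-04, -9.60729089e-01, -2.77486564e-01,
         8.10988916e-02],
       [ 9.99998837e-01, -5.32733121e-04, -1.42911975e-03,
         1.70915651e-04],
       [ 1.22517063e-03, -2.77487539e-01,  9.60728455e-01,
        -1.79088890e-01],
       [ 0.00000000e+00,  0.00000000e+00,  0.00000000e+00,
         1.00000000e+00]])}
{'t': 0.1, 'qpos': array([-1.48255693,  0.42668218,  0.07383303,  1.60652754, -0.03407099,
        1.11080225, -0.06708091]), 'joint_velocities': array([ 0.00107844, -0.00249176, -0.00127746, -0.00137706,  0.00126788,
        0.00110729,  0.00039186]), 'joint_efforts': array([ 8.37331696e-03, -9.37474680e+01,  3.67662258e+00, -4.55047774e+01,
       -4.86419024e-02,  1.68399926e-02,  6.37974154e-05]), 'tool_pos': array([0.1588979 , 0.65562785, 0.20484339]), 'eef_rot': array([-1.89261228e-05,  1.18580499e-01,  9.92944273e-01, -5.80145952e-04]), 'wrist_force': array([ 0.48269687,  0.10512513, -0.14417139]), 'wrist_torque': array([0.03005217, 0.0147869 , 0.06856118]), 'grip_force': 0.0, 'finger_gap': 0.998130333122067} 0.0188
```

View pics/top0.png

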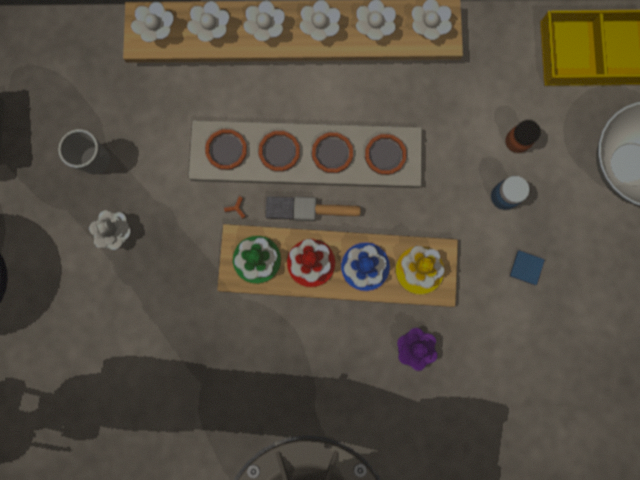

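View pics/scene0.png

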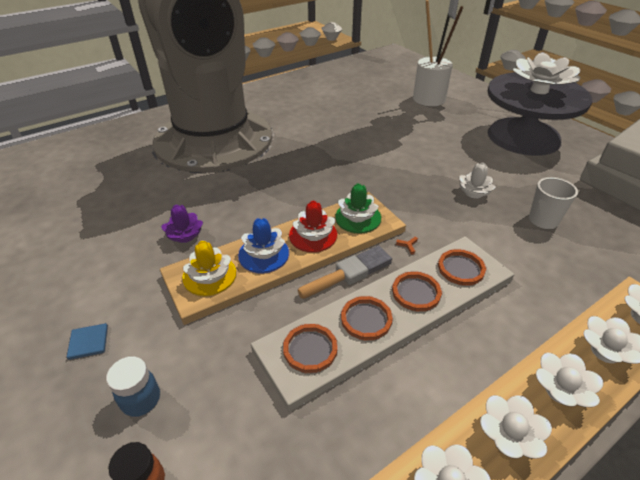

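Top view: the ware board is the near one. Its flowers, left to right, are green (256,258), red (310,262), blue (365,266) and yellow (426,266). The setter wells are at (227,149), (280,151), (333,153) and (386,154).

Lookalikes, none of them meant:
- purple flower (417,349)
- white flowers on the far board (152..432,20)
- lone white flower (110,230)
- flower on the dark stand at the left edge

By the description I choose the four coloured flowers on the coasters.

```bash
cat > h.py <<'E'
import numpy as np, cv2
from bench import env, eyes
from scipy.spatial.transform import Rotation as R
def rot(q): return R.from_quat(np.roll(q,-1)).as_matrix()
def ray(n,px):
    c=eyes.calibration(n)
    d=rot(c["rotation"])@[(px[0]-c["cx"])/c["fx"],(px[1]-c["cy"])/c["fy"],1]
    return np.array(c["position"]),d
def on_plane(n,px,z):
    p,d=ray(n,px); return p+d*(z-p[2])/d[2]
def tri(p1,d1,p2,d2):
    t=np.linalg.lstsq(np.c_[d1,-d2],p2-p1,rcond=None)[0]
    a,b=p1+t[0]*d1,p2+t[1]*d2
    return (a+b)/2,np.linalg.norm(a-b)
def hsv(n): 
    im=eyes.read_camera(n); return im,cv2.cvtColor(im,cv2.COLOR_RGB2HSV)
HUE=dict(red=(174,5),yellow=(22,32),blue=(105,122),green=(45,80))
def cmask(h,c,smin=150):
    lo,hi=HUE[c]; H=h[...,0]
    m=(H>=lo)&(H<=hi) if lo<hi else (H>=lo)|(H<=hi)
    return (m&(h[...,1]>smin)&(h[...,2]>40)).astype(np.uint8)
E
python3 - <<'E'
from h import *
im,h=hsv("top")
S=cv2.imread("pics/scene0.png")
start=dict(green=(256,258),red=(310,262),blue=(365,266),yellow=(423,268))
for c,(u,v) in start.items():
    roi=np.zeros(h.shape[:2],np.uint8); cv2.circle(roi,(u,v),30,1,-1)
    w=((h[...,1]<60)&(h[...,2]>120)).astype(np.uint8)*roi
    pts=cv2.findNonZero(w); (a,b),r=cv2.minEnclosingCircle(pts)
    m=cmask(h,c)*roi; (ca,cb),cr=cv2.minEnclosingCircle(cv2.findNonZero(m))
    P=on_plane("top",(a,b),.048); C=on_plane("top",(ca,cb),.024)
    k=564.3/.965
    print(c,"petals px",(round(a,1),round(b,1)),"r mm",round(r/k*1e3,1),P.round(4),"coaster",(round(ca,1),round(cb,1)),round(cr/k*1e3,1),C.round(4))
for (u,v) in [(227,149),(280,151),(333,153),(386,154)]:
    roi=np.zeros(h.shape[:2],np.uint8); cv2.circle(roi,(u,v),26,1,-1)
    m=(((h[...,0]<14)|(h[...,0]>172))&(h[...,1]>110)).astype(np.uint8)*roi
    cs=max(cv2.findContours(m,cv2.RETR_EXTERNAL,cv2.CHAIN_APPROX_NONE)[0],key=cv2.contourArea)
    (a,b),ax,_=cv2.fitEllipse(cs); print("well",round(a,1),round(b,1),np.round(ax,1),on_plane("top",(a,b),.028).round(4))
crop=cv2.resize(S[160:300,150:420],None,fx=2.9,fy=2.9,interpolation=cv2.INTER_CUBIC)
cv2.imwrite("pics/crop.png",crop)
E
```

```text
green petals px (255.3, 258.2) r mm 36.1 [0.452  0.0868 0.048 ] coaster (252.5, 264.0) 35.9 [0.4444 0.0946 0.024 ]
red petals px (309.0, 260.0) r mm 36.3 [ 0.4481 -0.0056  0.048 ] coaster (310.5, 262.5) 40.6 [ 0.4462 -0.0076  0.024 ]
blue petals px (364.7, 265.7) r mm 36.2 [ 0.4373 -0.1014  0.048 ] coaster (364.9, 266.6) 39.6 [ 0.438  -0.1033  0.024 ]
yellow petals px (422.2, 266.2) r mm 36.6 [ 0.4357 -0.2     0.048 ] coaster (419.1, 270.5) 42.3 [ 0.4303 -0.1986  0.024 ]
well 225.5 148.8 [39.2 40.6] [0.6532 0.1444 0.028 ]
well 278.8 150.4 [39.4 40.4] [0.6493 0.0482 0.028 ]
well 332.1 152.3 [39.3 40.5] [ 0.645  -0.0477  0.028 ]
well 385.2 153.8 [39.4 40.5] [ 0.6414 -0.1435  0.028 ]
```

View pics/crop.png

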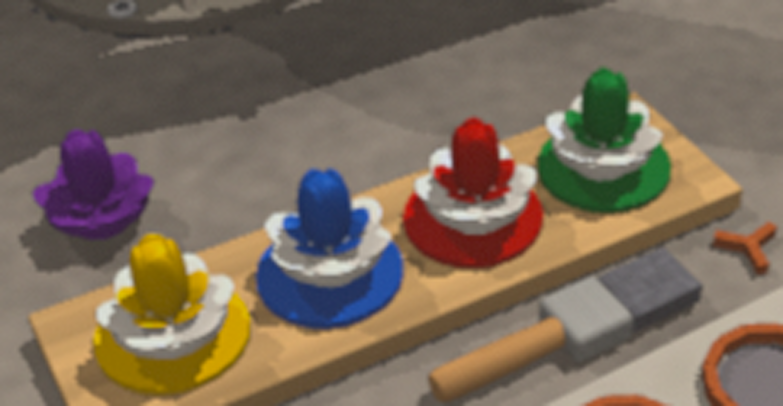

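Four upright flowers with plain tall buds on matching coasters. The purple one stands off the board, so the choice is confirmed. Measured wells are 96 mm apart and petals are 36 mm in radius, which fits the given sizes. Next I plan the approach to hover over green.

```bash
cat > plan.py <<'E'
import sys
from h import *
def plan(x,y,z,yaw=None,n=None,start=None):
    """print rows to bring TCP to (x,y,z), tool y-axis at angle yaw"""
    o=env.get_obs(); p=np.array(o["tool_pos"]); M=rot(o["eef_rot"])
    y0=np.arctan2(M[1,1],M[0,1]); turn=0 if yaw is None else y0-yaw
    d=np.array([x,y,z])-p
    if n is None: n=int(max(np.ceil(abs(turn)/.14),np.ceil(np.abs(d).max()/.035),1))
    if yaw is not None or abs(turn)>0:
        s=turn/n
    else: s=0
    print("yaw",y0.round(3),"pos",p.round(4),"tilt",M[:,2].round(4),"rows",n)
    for i in range(n):
        Mi=M@R.from_rotvec([0,0,s*i]).as_matrix()
        print((Mi.T@d/n*100).round(2),round(s,3))
if __name__=="__main__":
    a=[float(v) for v in sys.argv[1:]]
    plan(*a[:3],a[3] if len(a)>3 else None, int(a[4]) if len(a)>4 else None)
E
python3 plan.py .452 .087 .2 -.045 20
```

```text
yaw 1.333 pos [0.159  0.6556 0.2049] tilt [-2.e-04 -1.e-03 -1.e+00] rows 20
[-2.09 -2.42  0.03] 0.069
[-2.26 -2.27  0.03] 0.069
[-2.41 -2.11  0.03] 0.069
[-2.55 -1.94  0.03] 0.069
[-2.67 -1.76  0.03] 0.069
[-2.79 -1.57  0.03] 0.069
[-2.89 -1.37  0.03] 0.069
[-2.98 -1.17  0.03] 0.069
[-3.05 -0.96  0.03] 0.069
[-3.11 -0.75  0.03] 0.069
[-3.15 -0.54  0.03] 0.069
[-3.18 -0.32  0.03] 0.069
[-3.2  -0.1   0.03] 0.069
[-3.2   0.12  0.03] 0.069
[-3.18  0.34  0.03] 0.069
[-3.15  0.56  0.03] 0.069
[-3.1   0.78  0.03] 0.069
[-3.04  0.99  0.03] 0.069
[-2.97  1.2   0.03] 0.069
[-2.88  1.4   0.03] 0.069
```

Call:
servo_tool:
  deltas: "-2.09 -2.42 0 0 0 0.069 -1;-2.26 -2.27 0 0 0 0.069 -1;-2.41 -2.11 0 0 0 0.069 -1;-2.55 -1.94 0 0 0 0.069 -1;-2.67 -1.76 0 0 0 0.069 -1;-2.79 -1.57 0 0 0 0.069 -1;-2.89 -1.37 0 0 0 0.069 -1;-2.98 -1.17 0 0 0 0.069 -1;-3.05 -0.96 0 0 0 0.069 -1;-3.11 -0.75 0 0 0 0.069 -1"

```text
t: 1.15
tool_pos: [0.306, 0.37, 0.2054]
eef_rot: [-0.0, 0.449, 0.894, -0.0]
wrist_force: [1.0, 0.9, -0.1]
finger_gap: 1.002
grip_force: 0.0
```

Call:
servo_tool:
  deltas: "-3.15 -0.54 0 0 0 0.069 -1;-3.18 -0.32 0 0 0 0.069 -1;-3.2 -0.1 0 0 0 0.069 -1;-3.2 0.12 0 0 0 0.069 -1;-3.18 0.34 0 0 0 0.069 -1;-3.15 0.56 0 0 0 0.069 -1;-3.1 0.78 0 0 0 0.069 -1;-3.04 0.99 0 0 0 0.069 -1;-2.97 1.2 0 0 0 0.069 -1;-2.88 1.4 0 0 0 0.069 -1"

```text
t: 2.15
tool_pos: [0.452, 0.0846, 0.2056]
eef_rot: [-0.0, 0.725, 0.689, 0.0]
wrist_force: [0.5, 0.3, 0.6]
finger_gap: 0.999
grip_force: 0.0
```

Call:
servo_tool:
  deltas: "0 0 0 0 0 0 -1;0 0 0 0 0 0 -1"

```text
t: 2.35
tool_pos: [0.4516, 0.0857, 0.2054]
eef_rot: [-0.0, 0.724, 0.689, -0.0]
wrist_force: [0.1, 0.6, -0.5]
finger_gap: 0.999
grip_force: 0.0
```

```bash
cat >> h.py <<'E'
def wray(px,o):
    c=eyes.calibration("wrist"); x=np.array([(px[0]-c["cx"]),(px[1]-c["cy"])])/c["fx"]; r=np.hypot(*x)
    d=np.r_[x/r*np.sin(r),np.cos(r)]
    T=np.eye(4);T[:3,:3]=rot(o["eef_rot"]);T[:3,3]=o["tool_pos"];T=T@c["mount"]
    return T[:3,3],T[:3,:3]@d
E
python3 - <<'E'
from h import *
o=env.get_obs(); print(o["tool_pos"],o["t"])
cv2.imwrite("pics/w1.png",eyes.read_camera("wrist")[...,::-1])
E
python3 plan.py .452 .087 .2 -.045 1
```

```text
[0.45157618 0.08569838 0.20541147] 2.35
yaw -0.048 pos [0.4513 0.0865 0.2054] tilt [-4.e-04  0.e+00 -1.e+00] rows 1
[0.05 0.06 0.54] -0.003
```

View pics/w1.png

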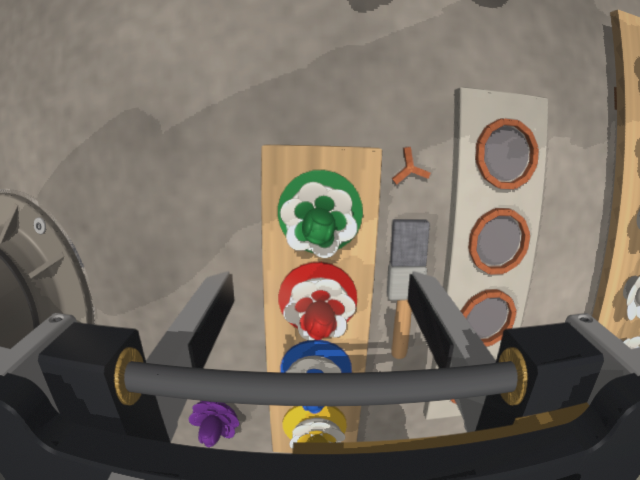

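Wrist view: green flower at (319,219), red at (318,305), fingers either side of the row and no obstruction. Next I refine the positions from the petals and buds.

```bash
cat >> h.py <<'E'
def petals(im,o,seed,rad,z=.050):
    h=cv2.cvtColor(im,cv2.COLOR_RGB2HSV); roi=np.zeros(h.shape[:2],np.uint8); cv2.circle(roi,seed,rad,1,-1)
    w=((h[...,1]<50)&(h[...,2]>110)).astype(np.uint8)*roi
    n,l,s,_=cv2.connectedComponentsWithStats(w); 
    pts=[p for i in range(1,n) if s[i,4]>15 for p in np.argwhere(l==i)[:,::-1]]
    P=[]
    for px in pts:
        a,d=wray(px,o); P.append((a+d*(z-a[2])/d[2])[:2])
    (x,y),r=cv2.minEnclosingCircle(np.float32(P)*1000)
    return round(x,1),round(y,1),round(r,1)
E
python3 - <<'E'
from h import *
o=env.get_obs(); im=eyes.read_camera("wrist")
for c,s in dict(green=(319,217),red=(318,305)).items():
    print(c,petals(im,o,s,45))
    # bud top dome: lowest part
h=cv2.cvtColor(im,cv2.COLOR_RGB2HSV)
# wells from wrist
for s in [(507,153),(500,241)]:
    roi=np.zeros(h.shape[:2],np.uint8); cv2.circle(roi,s,40,1,-1)
    m=(((h[...,0]<14)|(h[...,0]>172))&(h[...,1]>110)).astype(np.uint8)*roi
    cs=max(cv2.findContours(m,cv2.RETR_EXTERNAL,cv2.CHAIN_APPROX_NONE)[0],key=cv2.contourArea)[:,0]
    P=np.float32([(lambda a,d:(a+d*(.027-a[2])/d[2])[:2])(*wray(p,o)) for p in cs])*1000
    print("well",cv2.fitEllipse(P))
# scene-camera + top bud check: dome tops
for n in("scene",):
    im2,h2=hsv(n); 
    for c in ("green","red","blue","yellow"):
        m=cmask(h2,c); m[:150]=0;m[300:]=0;m[:,:165]=0;m[:,420:]=0
        ys,xs=np.nonzero(m); k=ys<ys.min()+8; px=(xs[k].mean(),ys.min()+4); print(c,px,on_plane(n,px,.087).round(4))
E
```

```text
green (449.4, 83.8, 37.0)Traceback (most recent call last):
  File "<stdin>", line 4, in <module>
  File "h.py", line 34, in petals
    a,d=wray(px,o); P.append((a+d*(z-a[2])/d[2])[:2])
        ~~~~^^^^^^
  File "h.py", line 23, in wray
    c=eyes.calibration("wrist"); x=np.array([(px[0]-c["cx"]),(px[1]-c["cy"])])/c["fx"]; r=np.hypot(*x)
ValueError: time passes only in moves, steps and waits
```

```bash
sed -i 's/^def wray/from functools import cache\ncal=cache(eyes.calibration)\ndef wray/; s/eyes.calibration("wrist")/cal("wrist")/' h.py
python3 - <<'E'
from h import *
o=env.get_obs(); im=eyes.read_camera("wrist")
for c,s in dict(green=(319,217),red=(318,303)).items(): print(c,petals(im,o,s,45 if c=="green" else 40))
h=cv2.cvtColor(im,cv2.COLOR_RGB2HSV)
for s in [(507,153),(500,241)]:
    roi=np.zeros(h.shape[:2],np.uint8); cv2.circle(roi,s,40,1,-1)
    m=(((h[...,0]<14)|(h[...,0]>172))&(h[...,1]>110)).astype(np.uint8)*roi
    cs=max(cv2.findContours(m,cv2.RETR_EXTERNAL,cv2.CHAIN_APPROX_NONE)[0],key=cv2.contourArea)[:,0]
    P=np.float32([(lambda a,d:(a+d*(.027-a[2])/d[2])[:2])(*wray(p,o)) for p in cs])*1000
    print("well",cv2.fitEllipse(P))
im2,h2=hsv("scene")
for c in ("green","red","blue","yellow"):
    m=cmask(h2,c); m[:150]=0;m[300:]=0;m[:,:165]=0;m[:,420:]=0
    ys,xs=np.nonzero(m); k=ys<ys.min()+8; px=(xs[k].mean(),ys.min()+4); print(c,px,on_plane("scene",px,.087).round(4))
print(env.get_obs()["tool_pos"])
E
```

```text
green (449.7, 84.0, 37.1)
red (445.2, -9.7, 36.7)
well ((649.971435546875, 141.57044982910156), (73.6109390258789, 76.05760192871094), 78.44963836669922)
well ((645.9090576171875, 45.955379486083984), (73.67227935791016, 76.78931427001953), 54.189273834228516)
green (np.float64(358.92753623188406), np.int64(188)) [0.4484 0.0845 0.087 ]
red (np.float64(313.4148936170213), np.int64(205)) [ 0.4427 -0.0079  0.087 ]
blue (np.float64(260.7378640776699), np.int64(223)) [ 0.4331 -0.103   0.087 ]
yellow (np.float64(202.97), np.int64(245)) [ 0.4282 -0.2001  0.087 ]
[0.4512462  0.08741352 0.20544142]
```

Call:
servo_tool:
  deltas: "-0.3 -0.2 2 0 0 0 -1;0 0 3 0 0 0 -1;0 0 3 0 0 0 -1;0 0 2.5 0 0 0 -1;0 0 2 0 0 0 -1;0 0 1.2 0 0 0 -1;0 0 0.7 0 0 0 -1;0 0 0 0 0 0 -1;0 0 0 0 0 0 -1"

```text
t: 3.45
tool_pos: [0.4498, 0.0841, 0.0621]
eef_rot: [0.0, 0.724, 0.69, 0.0]
wrist_force: [-0.1, -0.5, -0.2]
finger_gap: 0.998
grip_force: 0.0
```

Call:
servo_tool:
  deltas: "0 0 0 0 0 0 1;0 0 0 0 0 0 1;0 0 0 0 0 0 1;0 0 0 0 0 0 1;0 0 0 0 0 0 1;0 0 0 0 0 0 1;0 0 0 0 0 0 1;0 0 0 0 0 0 1"

```text
t: 4.25
tool_pos: [0.4494, 0.0838, 0.0614]
eef_rot: [-0.0, 0.724, 0.69, -0.0]
wrist_force: [-0.8, -0.2, -0.0]
finger_gap: 0.353
grip_force: 0.0
```

Call:
servo_tool:
  deltas: "0 0 0 0 0 0 1;0 0 0 0 0 0 1;0 0 0 0 0 0 1;0 0 0 0 0 0 1;0 0 0 0 0 0 1"

```text
t: 4.75
tool_pos: [0.4494, 0.0839, 0.0614]
eef_rot: [-0.0, 0.724, 0.69, -0.0]
wrist_force: [0.5, -0.5, -0.0]
finger_gap: 0.291
grip_force: 30.0
```

Call:
servo_tool:
  deltas: "0 0 -0.3 0 0 0 1;0 0 -0.7 0 0 0 1;0 0 -1.5 0 0 0 1;0 0 -2.5 0 0 0 1;0 0 -2.5 0 0 0 1;0 0 -2.5 0 0 0 1;0 0 -1 0 0 0 1;0 0 0 0 0 0 1;0 0 0 0 0 0 1"

```text
t: 5.65
tool_pos: [0.449, 0.084, 0.1709]
eef_rot: [-0.0, 0.723, 0.69, -0.0]
wrist_force: [-0.5, 0.5, -2.1]
finger_gap: 0.291
grip_force: 30.0
```

```bash
python3 - <<'E'
from h import *
cv2.imwrite("pics/w2.png",eyes.read_camera("wrist")[...,::-1])
E
python3 plan.py .638 -.1455 .172 -.043 12
```

```text
yaw -0.047 pos [0.4488 0.0838 0.1705] tilt [-1.2e-03 -6.0e-04 -1.0e+00] rows 12
[-1.83  1.66 -0.01] -0.0
[-1.84  1.66 -0.01] -0.0
[-1.84  1.66 -0.01] -0.0
[-1.84  1.66 -0.01] -0.0
[-1.84  1.66 -0.01] -0.0
[-1.84  1.66 -0.01] -0.0
[-1.84  1.66 -0.01] -0.0
[-1.84  1.66 -0.01] -0.0
[-1.84  1.66 -0.01] -0.0
[-1.84  1.66 -0.01] -0.0
[-1.84  1.66 -0.01] -0.0
[-1.84  1.66 -0.01] -0.0
```

View pics/w2.png

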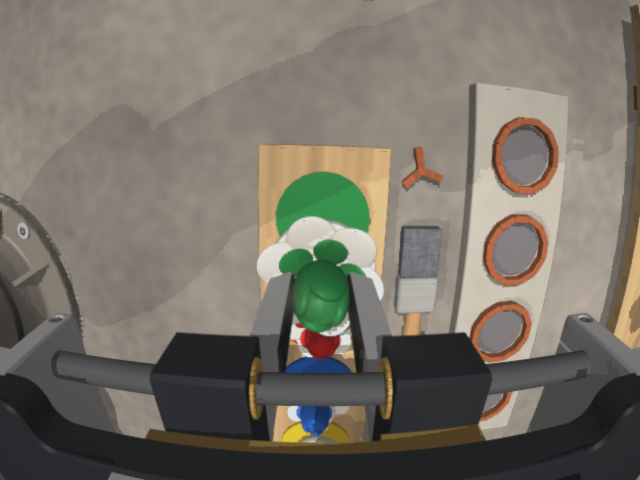

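Green is gripped upright between the pads at (321,290), the lifted weight shows on the wrist, and its coaster is empty. Next I carry it to the rightmost well.

Call:
servo_tool:
  deltas: "-1.5 1.4 0 0 0 0 1;-2.6 2.3 0 0 0 0 1;-2.6 2.3 0 0 0 0 1;-2.6 2.3 0 0 0 0 1;-2.6 2.3 0 0 0 0 1;-2.6 2.3 0 0 0 0 1;-2.6 2.3 0 0 0 0 1;-2.4 2.2 0 0 0 0 1;-1.7 1.6 0 0 0 0 1;-0.85 0.9 0 0 0 0 1"

```text
t: 6.7
tool_pos: [0.6379, -0.1478, 0.1696]
eef_rot: [-0.0, 0.724, 0.69, -0.001]
wrist_force: [-0.5, -0.3, -1.7]
finger_gap: 0.291
grip_force: 30.0
```

Call:
servo_tool:
  deltas: "0 0 1 0 0 0 1;0 0 2 0 0 0 1;0 0 2 0 0 0 1;0 0 2 0 0 0 1;0 0 0 0 0 0 1;0 0 0 0 0 0 1"

```text
t: 7.3
tool_pos: [0.6372, -0.1449, 0.1012]
eef_rot: [-0.001, 0.723, 0.69, -0.0]
wrist_force: [-0.1, -0.7, -0.3]
finger_gap: 0.292
grip_force: 30.0
```

```bash
python3 plan.py .638 -.1457 .058 -.043 1
```

```text
yaw -0.046 pos [ 0.6372 -0.1449  0.1012] tilt [-1.3e-03  2.0e-04 -1.0e+00] rows 1
[-0.08  0.09  4.32] -0.003
```

Call:
servo_tool:
  deltas: "-0.05 0.1 1.2 0 0 0 1;0 0 1.2 0 0 0 1;0 0 0.8 0 0 0 1;0 0 0.5 0 0 0 1;0 0 0.3 0 0 0 1;0 0 0.1 0 0 0 1;0 0 0.1 0 0 0 1;0 0 0 0 0 0 1;0 0 0 0 0 0 1"

```text
t: 8.2
tool_pos: [0.639, -0.1463, 0.0598]
eef_rot: [0.0, 0.724, 0.69, 0.0]
wrist_force: [-0.4, 0.3, -0.6]
finger_gap: 0.293
grip_force: 30.0
```

Call:
servo_tool:
  deltas: "0 0 0.1 0 0 0 1;0 0 0.1 0 0 0 1;0 0 0 0 0 0 1"

```text
t: 8.5
tool_pos: [0.6389, -0.1462, 0.0575]
eef_rot: [0.0, 0.724, 0.69, 0.0]
wrist_force: [0.1, 0.9, -0.2]
finger_gap: 0.292
grip_force: 30.0
```

Call:
servo_tool:
  deltas: "0 0 0.05 0 0 0 1;0 0 0 0 0 0 1"

```text
t: 8.7
tool_pos: [0.639, -0.1463, 0.0574]
eef_rot: [0.0, 0.724, 0.69, 0.0]
wrist_force: [-2.2, 1.1, 6.7]
finger_gap: 0.292
grip_force: 30.0
```

Call:
servo_tool:
  deltas: "0 0 0 0 0 0 0;0 0 0 0 0 0 0;0 0 0 0 0 0 0;0 0 0 0 0 0 -1;0 0 0 0 0 0 -1;0 0 0 0 0 0 -1;0 0 0 0 0 0 -1;0 0 0 0 0 0 -1;0 0 -0.5 0 0 0 -1"

```text
t: 9.6
tool_pos: [0.6384, -0.1462, 0.0616]
eef_rot: [-0.0, 0.724, 0.69, -0.0]
wrist_force: [-0.3, -0.3, 0.5]
finger_gap: 0.975
grip_force: 0.0
```

Call:
servo_tool:
  deltas: "0 0 -2 0 0 0 -1;0 0 -3 0 0 0 -1;0 0 -3 0 0 0 -1;0 0 -3 0 0 0 -1;0 0 -2.5 0 0 0 -1;0 0 0 0 0 0 -1;0 0 0 0 0 0 -1"

```text
t: 10.3
tool_pos: [0.6389, -0.1462, 0.1974]
eef_rot: [0.0, 0.724, 0.69, 0.0]
wrist_force: [-0.1, 0.5, -0.5]
finger_gap: 1.0
grip_force: 0.0
```

```bash
python3 - <<'E'
from h import *
cv2.imwrite("pics/w3.png",eyes.read_camera("wrist")[...,::-1])
E
python3 plan.py .4452 -.0097 .2 -.046 8
```

```text
yaw -0.047 pos [ 0.6386 -0.1461  0.1966] tilt [-4.e-04  2.e-04 -1.e+00] rows 8
[ 1.59 -2.49 -0.04] -0.0
[ 1.59 -2.49 -0.04] -0.0
[ 1.59 -2.49 -0.04] -0.0
[ 1.59 -2.49 -0.04] -0.0
[ 1.59 -2.49 -0.04] -0.0
[ 1.59 -2.49 -0.04] -0.0
[ 1.59 -2.49 -0.04] -0.0
[ 1.59 -2.49 -0.04] -0.0
```

View pics/w3.png

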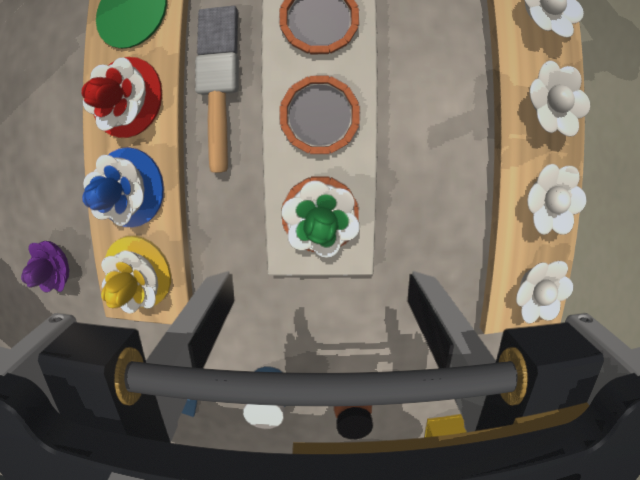

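Green stands upright in the rightmost well at (320,222), with the wells at (320,113) and (318,20) empty. On to red.

Call:
servo_tool:
  deltas: "1.3 -2 0 0 0 0 -1;1.75 -2.8 0 0 0 0 -1;1.75 -2.8 0 0 0 0 -1;1.75 -2.8 0 0 0 0 -1;1.75 -2.8 0 0 0 0 -1;1.75 -2.8 0 0 0 0 -1;1.6 -2.4 0 0 0 0 -1;1.05 -1.5 0 0 0 0 -1;0 0 0 0 0 0 -1;0 0 0 0 0 0 -1"

```text
t: 11.35
tool_pos: [0.446, -0.0099, 0.1967]
eef_rot: [-0.0, 0.723, 0.691, -0.0]
wrist_force: [-0.0, -0.0, 0.3]
finger_gap: 0.999
grip_force: 0.0
```

```bash
cat > hov.py <<'E'
from h import *
o=env.get_obs(); im=eyes.read_camera("wrist"); print(o["tool_pos"].round(4))
print(petals(im,o,(319,217),45)); o2=[env.get_obs()["tool_pos"]]; print(o2)
x,y,r=petals(im,o,(319,217),45); M=rot(o["eef_rot"])
print("move cm",(M.T@(np.array([x/1000,y/1000,.0614])-(o["tool_pos"]+o2[0])/2)*100).round(2))
E
python3 hov.py
```

```text
[ 0.446  -0.0099  0.1967]
(445.1, -9.5, 36.8)
[array([ 0.44628013, -0.01027484,  0.19678874])]
move cm [ 0.05 -0.1  13.54]
```

Call:
servo_tool:
  deltas: "0.05 -0.1 2 0 0 0 -1;0 0 3 0 0 0 -1;0 0 3 0 0 0 -1;0 0 2.5 0 0 0 -1;0 0 1.5 0 0 0 -1;0 0 1 0 0 0 -1;0 0 0.55 0 0 0 -1;0 0 0 0 0 0 -1;0 0 0 0 0 0 1;0 0 0 0 0 0 1"

```text
t: 12.4
tool_pos: [0.4455, -0.0094, 0.0621]
eef_rot: [0.0, 0.724, 0.69, 0.001]
wrist_force: [0.3, 0.6, -0.4]
finger_gap: 0.866
grip_force: 0.0
```

Call:
servo_tool:
  deltas: "0 0 0 0 0 0 1;0 0 0 0 0 0 1;0 0 0 0 0 0 1;0 0 0 0 0 0 1;0 0 0 0 0 0 1;0 0 0 0 0 0 1;0 0 0 0 0 0 1;0 0 0 0 0 0 1;0 0 0 0 0 0 1;0 0 0 0 0 0 1"

```text
t: 13.4
tool_pos: [0.445, -0.0095, 0.0615]
eef_rot: [0.0, 0.724, 0.69, -0.0]
wrist_force: [-0.1, -0.4, -0.7]
finger_gap: 0.29
grip_force: 30.0
```

Call:
servo_tool:
  deltas: "0 0 -0.3 0 0 0 1;0 0 -0.7 0 0 0 1;0 0 -1.5 0 0 0 1;0 0 -2.5 0 0 0 1;0 0 -2.5 0 0 0 1;0 0 -2.5 0 0 0 1;0 0 -1 0 0 0 1;0 0 0 0 0 0 1"

```text
t: 14.2
tool_pos: [0.4457, -0.0091, 0.1725]
eef_rot: [0.0, 0.723, 0.69, 0.001]
wrist_force: [0.2, -0.5, -1.4]
finger_gap: 0.292
grip_force: 30.0
```

Call:
servo_tool:
  deltas: "-0.2 1.4 0 0 0 0 1;-0.4 2.5 0 0 0 0 1;-0.5 3 0 0 0 0 1;-0.5 3 0 0 0 0 1;-0.5 3 0 0 0 0 1;-0.4 2.8 0 0 0 0 1;-0.3 2.3 0 0 0 0 1;-0.3 1.8 0 0 0 0 1;0 0 0 0 0 0 1;0 0 0 0 0 0 1"

```text
t: 15.2
tool_pos: [0.6405, -0.0502, 0.1697]
eef_rot: [-0.001, 0.724, 0.69, -0.001]
wrist_force: [-0.5, 0.5, -2.3]
finger_gap: 0.296
grip_force: 30.0
```

```bash
python3 plan.py .642 -.050 .0575 -.046 1
```

```text
yaw -0.048 pos [ 0.6405 -0.0502  0.1697] tilt [-2.4e-03 -8.0e-04 -1.0e+00] rows 1
[ 0.04  0.18 11.22] -0.002
```

Call:
servo_tool:
  deltas: "0 0.1 1.5 0 0 0 1;0 0 2.5 0 0 0 1;0 0 2.5 0 0 0 1;0 0 2 0 0 0 1;0 0 1.3 0 0 0 1;0 0 0.7 0 0 0 1;0 0 0.4 0 0 0 1;0 0 0.1 0 0 0 1;0 0 0 0 0 0 1;0 0 0 0 0 0 1"

```text
t: 16.2
tool_pos: [0.6428, -0.0498, 0.0621]
eef_rot: [0.0, 0.724, 0.69, 0.0]
wrist_force: [-0.2, -0.5, -1.0]
finger_gap: 0.294
grip_force: 30.0
```

Call:
servo_tool:
  deltas: "0 0 0.1 0 0 0 1;0 0 0 0 0 0 1"

```text
t: 16.4
tool_pos: [0.6425, -0.0498, 0.0607]
eef_rot: [0.0, 0.724, 0.69, 0.0]
wrist_force: [-1.0, 0.9, -1.6]
finger_gap: 0.291
grip_force: 30.0
```

Call:
servo_tool:
  deltas: "0 0 0.1 0 0 0 1;0 0 0.1 0 0 0 1;0 0 0 0 0 0 1;0 0 0 0 0 0 1"

```text
t: 16.8
tool_pos: [0.6423, -0.0499, 0.0584]
eef_rot: [-0.0, 0.724, 0.69, -0.0]
wrist_force: [-0.1, 0.0, -0.6]
finger_gap: 0.291
grip_force: 30.0
```

Call:
servo_tool:
  deltas: "0 0 0.1 0 0 0 1;0 0 0 0 0 0 1"

```text
t: 17.0
tool_pos: [0.6424, -0.0499, 0.0575]
eef_rot: [0.0, 0.724, 0.69, 0.0]
wrist_force: [0.0, 0.3, 0.1]
finger_gap: 0.289
grip_force: 30.0
```

Call:
servo_tool:
  deltas: "0 0 0.05 0 0 0 1;0 0 0 0 0 0 1"

```text
t: 17.2
tool_pos: [0.6426, -0.0499, 0.0575]
eef_rot: [0.0, 0.724, 0.69, 0.0]
wrist_force: [-1.4, 0.1, 7.2]
finger_gap: 0.289
grip_force: 30.0
```

Call:
servo_tool:
  deltas: "0 0 0 0 0 0 0;0 0 0 0 0 0 0;0 0 0 0 0 0 0;0 0 0 0 0 0 -1;0 0 0 0 0 0 -1;0 0 0 0 0 0 -1;0 0 0 0 0 0 -1;0 0 0 0 0 0 -1;0 0 -0.5 0 0 0 -1;0 0 -2 0 0 0 -1"

```text
t: 18.2
tool_pos: [0.6412, -0.0498, 0.081]
eef_rot: [-0.001, 0.724, 0.69, -0.001]
wrist_force: [-0.6, 0.5, 0.4]
finger_gap: 0.995
grip_force: 0.0
```

Call:
servo_tool:
  deltas: "0 0 -3 0 0 0 -1;0 0 -3 0 0 0 -1;0 0 -3 0 0 0 -1;0 0 -2.4 0 0 0 -1;-0.4 -1.4 0 0 0 0 -1;-0.9 -2.8 0 0 0 0 -1;-0.9 -2.8 0 0 0 0 -1;-0.9 -2.8 0 0 0 0 -1;-0.9 -2.8 0 0 0 0 -1;-0.9 -2.8 0 0 0 0 -1"

```text
t: 19.2
tool_pos: [0.485, -0.0919, 0.1961]
eef_rot: [-0.0, 0.724, 0.69, 0.0]
wrist_force: [0.4, -0.5, 0.9]
finger_gap: 1.002
grip_force: 0.0
```

Call:
servo_tool:
  deltas: "-0.9 -2.8 0 0 0 0 -1;-0.6 -2.3 0 0 0 0 -1;0 0 0 0 0 0 -1;0 0 0 0 0 0 -1"

```text
t: 19.6
tool_pos: [0.4349, -0.1039, 0.1965]
eef_rot: [0.0, 0.724, 0.69, 0.001]
wrist_force: [0.1, 0.3, 0.5]
finger_gap: 0.996
grip_force: 0.0
```

```bash
python3 hov.py;  python3 - <<'E'
from h import *
cv2.imwrite("pics/w4.png",eyes.read_camera("wrist")[...,::-1])
E
```

```text
[ 0.4349 -0.1039  0.1965]
(434.2, -103.8, 36.8)
[array([ 0.43530055, -0.1038568 ,  0.19645004])]
move cm [-0.02 -0.11 13.51]
```

View pics/w4.png

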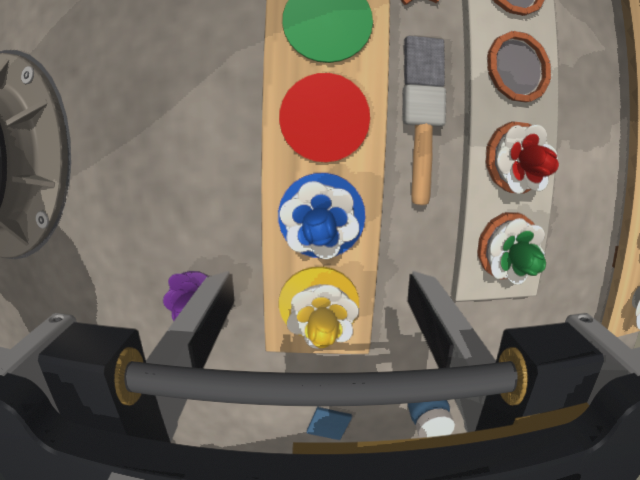

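Red and green stand in the two rightmost wells, at (530,158) and (520,255). Blue is under the gripper at (320,222), and the measurement agrees with the estimate.

Call:
servo_tool:
  deltas: "0 -0.1 2 0 0 0 -1;0 0 3 0 0 0 -1;0 0 3 0 0 0 -1;0 0 2.5 0 0 0 -1;0 0 1.5 0 0 0 -1;0 0 1 0 0 0 -1;0 0 0.5 0 0 0 -1;0 0 0 0 0 0 -1;0 0 0 0 0 0 1;0 0 0 0 0 0 1"

```text
t: 20.7
tool_pos: [0.4341, -0.104, 0.0616]
eef_rot: [0.0, 0.724, 0.69, 0.001]
wrist_force: [0.4, 0.1, 0.3]
finger_gap: 0.867
grip_force: 0.0
```

Call:
servo_tool:
  deltas: "0 0 0 0 0 0 1;0 0 0 0 0 0 1;0 0 0 0 0 0 1;0 0 0 0 0 0 1;0 0 0 0 0 0 1;0 0 0 0 0 0 1;0 0 0 0 0 0 1;0 0 0 0 0 0 1;0 0 0 0 0 0 1;0 0 0 0 0 0 1"

```text
t: 21.7
tool_pos: [0.4335, -0.1041, 0.0609]
eef_rot: [-0.0, 0.724, 0.69, -0.0]
wrist_force: [-0.1, 0.3, -0.9]
finger_gap: 0.294
grip_force: 30.0
```

Call:
servo_tool:
  deltas: "0 0 -0.3 0 0 0 1;0 0 -0.7 0 0 0 1;0 0 -1.5 0 0 0 1;0 0 -2.5 0 0 0 1;0 0 -2.5 0 0 0 1;0 0 -2.5 0 0 0 1;0 0 -1 0 0 0 1;0 0 0 0 0 0 1"

```text
t: 22.5
tool_pos: [0.4343, -0.1037, 0.172]
eef_rot: [0.0, 0.723, 0.691, 0.001]
wrist_force: [-0.1, 0.1, -0.8]
finger_gap: 0.291
grip_force: 30.0
```

Call:
servo_tool:
  deltas: "1.1 1.4 0 0 0 0 1;1.9 2.4 0 0 0 0 1;2 2.6 0 0 0 0 1;2 2.6 0 0 0 0 1;2 2.6 0 0 0 0 1;2 2.6 0 0 0 0 1;2 2.5 0 0 0 0 1;1.8 2.3 0 0 0 0 1;1.15 1.5 0 0 0 0 1;0 0 0 0 0 0 1"

```text
t: 23.5
tool_pos: [0.6467, 0.0473, 0.1683]
eef_rot: [-0.0, 0.723, 0.691, -0.001]
wrist_force: [0.7, -0.1, -2.3]
finger_gap: 0.294
grip_force: 30.0
```

Call:
servo_tool:
  deltas: "0 0 1.5 0 0 0 1;0 0 2.5 0 0 0 1;0 0 2.5 0 0 0 1;0 0 2 0 0 0 1;0 0 0.5 0 0 0 1;0 0 0 0 0 0 1;0 0 0 0 0 0 1"

```text
t: 24.2
tool_pos: [0.6459, 0.0451, 0.0815]
eef_rot: [0.0, 0.724, 0.69, 0.0]
wrist_force: [0.4, -0.7, -1.1]
finger_gap: 0.291
grip_force: 30.0
```

```bash
python3 plan.py .646 .0458 .057 -.046 1
```

```text
yaw -0.048 pos [0.6459 0.0451 0.0815] tilt [ 5.e-04 -0.e+00 -1.e+00] rows 1
[0.07 0.   2.45] -0.002
```

Call:
servo_tool:
  deltas: "0.05 0 0.9 0 0 0 1;0 0 0.7 0 0 0 1;0 0 0.4 0 0 0 1;0 0 0.1 0 0 0 1;0 0 0.1 0 0 0 1;0 0 0 0 0 0 1;0 0 0 0 0 0 1"

```text
t: 24.9
tool_pos: [0.646, 0.0461, 0.0591]
eef_rot: [0.0, 0.724, 0.69, 0.0]
wrist_force: [0.1, -1.0, -1.6]
finger_gap: 0.292
grip_force: 30.0
```

Call:
servo_tool:
  deltas: "0 0 0.1 0 0 0 1;0 0 0.05 0 0 0 1;0 0 0 0 0 0 1;0 0 0 0 0 0 1"

```text
t: 25.3
tool_pos: [0.6459, 0.0461, 0.0575]
eef_rot: [0.0, 0.724, 0.69, -0.0]
wrist_force: [-0.3, -0.1, -1.7]
finger_gap: 0.296
grip_force: 30.0
```

Call:
servo_tool:
  deltas: "0 0 0.05 0 0 0 1;0 0 0.05 0 0 0 1;0 0 0 0 0 0 1"

```text
t: 25.6
tool_pos: [0.646, 0.0461, 0.0569]
eef_rot: [-0.0, 0.724, 0.69, 0.0]
wrist_force: [-2.4, -0.1, 6.7]
finger_gap: 0.291
grip_force: 30.0
```

Call:
servo_tool:
  deltas: "0 0 0 0 0 0 0;0 0 0 0 0 0 0;0 0 0 0 0 0 0;0 0 0 0 0 0 -1;0 0 0 0 0 0 -1;0 0 0 0 0 0 -1;0 0 0 0 0 0 -1;0 0 0 0 0 0 -1;0 0 -0.5 0 0 0 -1;0 0 -2 0 0 0 -1"

```text
t: 26.6
tool_pos: [0.6448, 0.0461, 0.0805]
eef_rot: [-0.001, 0.724, 0.69, -0.001]
wrist_force: [0.0, -0.0, -0.5]
finger_gap: 0.998
grip_force: 0.0
```

Call:
servo_tool:
  deltas: "0 0 -3 0 0 0 -1;0 0 -3 0 0 0 -1;0 0 -3 0 0 0 -1;0 0 -2.5 0 0 0 -1;-1.7 -1.4 0 0 0 0 -1;-3 -2.4 0 0 0 0 -1;-3 -2.4 0 0 0 0 -1;-3 -2.4 0 0 0 0 -1;-3 -2.4 0 0 0 0 -1;-3 -2.4 0 0 0 0 -1"

```text
t: 27.6
tool_pos: [0.503, -0.1155, 0.1968]
eef_rot: [-0.0, 0.724, 0.69, 0.0]
wrist_force: [-0.1, -0.3, -0.2]
finger_gap: 0.999
grip_force: 0.0
```

Call:
servo_tool:
  deltas: "-3 -2.4 0 0 0 0 -1;-3 -2.4 0 0 0 0 -1;-3 -2.2 0 0 0 0 -1;0 0 0 0 0 0 -1;0 0 0 0 0 0 -1"

```text
t: 28.1
tool_pos: [0.4299, -0.2013, 0.1969]
eef_rot: [0.0, 0.724, 0.69, 0.001]
wrist_force: [0.8, -0.1, 0.2]
finger_gap: 1.001
grip_force: 0.0
```

```bash
python3 hov.py;  python3 - <<'E'
from h import *
cv2.imwrite("pics/w5.png",eyes.read_camera("wrist")[...,::-1])
E
```

```text
[ 0.4299 -0.2013  0.1969]
(432.2, -202.3, 36.6)
[array([ 0.43043974, -0.20066916,  0.19678618])]
move cm [-0.13  0.19 13.54]
```

View pics/w5.png

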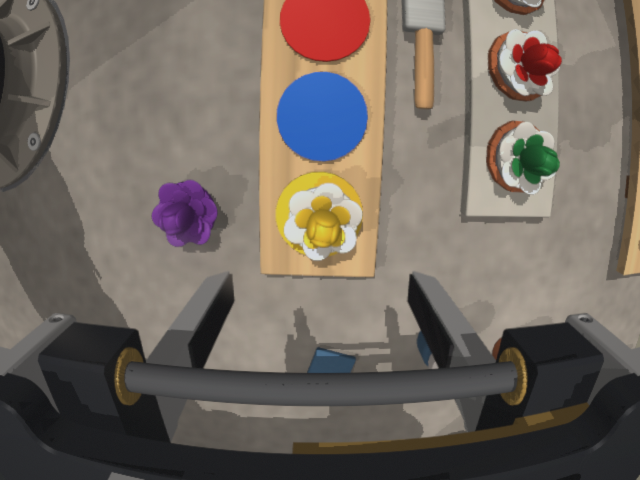

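Yellow is under the gripper at (323,222), with the purple one clear to the side at (185,212). Gripping yellow now.

Call:
servo_tool:
  deltas: "-0.1 0.2 2 0 0 0 -1;0 0 3 0 0 0 -1;0 0 3 0 0 0 -1;0 0 2.5 0 0 0 -1;0 0 1.5 0 0 0 -1;0 0 1 0 0 0 -1;0 0 0.5 0 0 0 -1;0 0 0 0 0 0 -1;0 0 0 0 0 0 1;0 0 0 0 0 0 1"

```text
t: 29.2
tool_pos: [0.4325, -0.2021, 0.0621]
eef_rot: [0.0, 0.723, 0.69, 0.0]
wrist_force: [-0.0, -0.6, -0.1]
finger_gap: 0.861
grip_force: 0.0
```

Call:
servo_tool:
  deltas: "0 0 0 0 0 0 1;0 0 0 0 0 0 1;0 0 0 0 0 0 1;0 0 0 0 0 0 1;0 0 0 0 0 0 1;0 0 0 0 0 0 1;0 0 0 0 0 0 1;0 0 0 0 0 0 1;0 0 0 0 0 0 1;0 0 0 0 0 0 1"

```text
t: 30.2
tool_pos: [0.4319, -0.2021, 0.0615]
eef_rot: [-0.0, 0.724, 0.69, -0.0]
wrist_force: [0.5, -1.0, -1.3]
finger_gap: 0.293
grip_force: 30.0
```

Call:
servo_tool:
  deltas: "0 0 -0.3 0 0 0 1;0 0 -0.7 0 0 0 1;0 0 -1.5 0 0 0 1;0 0 -2.5 0 0 0 1;0 0 -2.5 0 0 0 1;0 0 -2.5 0 0 0 1;0 0 -1 0 0 0 1;0 0 0 0 0 0 1"

```text
t: 31.0
tool_pos: [0.4327, -0.2019, 0.1725]
eef_rot: [0.001, 0.723, 0.691, 0.001]
wrist_force: [0.0, 0.2, -1.4]
finger_gap: 0.293
grip_force: 30.0
```

Call:
servo_tool:
  deltas: "1.6 0.9 0 0 0 0 1;2.6 1.5 0 0 0 0 1;3.4 1.95 0 0 0 0 1;3.4 1.95 0 0 0 0 1;3.4 1.95 0 0 0 0 1;3.4 1.95 0 0 0 0 1;3.4 1.95 0 0 0 0 1;3.4 1.95 0 0 0 0 1;3.4 1.95 0 0 0 0 1;3.2 1.8 0 0 0 0 1"

```text
t: 32.0
tool_pos: [0.6251, 0.1028, 0.1694]
eef_rot: [-0.001, 0.723, 0.69, -0.001]
wrist_force: [-0.1, -0.9, -0.6]
finger_gap: 0.294
grip_force: 30.0
```

Call:
servo_tool:
  deltas: "2.5 1.5 0 0 0 0 1;1.5 0.8 0 0 0 0 1;0 0 0 0 0 0 1;0 0 1.5 0 0 0 1;0 0 2.5 0 0 0 1;0 0 2.5 0 0 0 1;0 0 2 0 0 0 1;0 0 0.5 0 0 0 1;0 0 0 0 0 0 1;0 0 0 0 0 0 1"

```text
t: 33.0
tool_pos: [0.6501, 0.1393, 0.0822]
eef_rot: [0.0, 0.724, 0.69, 0.0]
wrist_force: [0.0, 0.2, -1.0]
finger_gap: 0.285
grip_force: 30.0
```

```bash
python3 plan.py .650 .1416 .057 -.046 1
```

```text
yaw -0.048 pos [0.6501 0.1393 0.0822] tilt [ 7.e-04  1.e-04 -1.e+00] rows 1
[ 0.23 -0.02  2.52] -0.002
```

Call:
servo_tool:
  deltas: "0.2 0 0.9 0 0 0 1;0 0 0.7 0 0 0 1;0 0 0.4 0 0 0 1;0 0 0.1 0 0 0 1;0 0 0.1 0 0 0 1;0 0 0.1 0 0 0 1;0 0 0 0 0 0 1;0 0 0 0 0 0 1"

```text
t: 33.8
tool_pos: [0.65, 0.142, 0.0586]
eef_rot: [0.0, 0.724, 0.69, 0.0]
wrist_force: [0.3, 0.0, -1.9]
finger_gap: 0.295
grip_force: 30.0
```

Call:
servo_tool:
  deltas: "0 0 0.1 0 0 0 1;0 0 0 0 0 0 1;0 0 0 0 0 0 1"

```text
t: 34.1
tool_pos: [0.65, 0.142, 0.0575]
eef_rot: [0.0, 0.724, 0.69, 0.0]
wrist_force: [0.4, 0.5, -0.5]
finger_gap: 0.293
grip_force: 30.0
```

Call:
servo_tool:
  deltas: "0 0 0.05 0 0 0 1;0 0 0 0 0 0 1"

```text
t: 34.3
tool_pos: [0.6501, 0.1421, 0.0574]
eef_rot: [-0.0, 0.724, 0.69, 0.0]
wrist_force: [-1.9, 0.7, 5.2]
finger_gap: 0.292
grip_force: 30.0
```

Call:
servo_tool:
  deltas: "0 0 0 0 0 0 0;0 0 0 0 0 0 0;0 0 0 0 0 0 0;0 0 0 0 0 0 -1;0 0 0 0 0 0 -1;0 0 0 0 0 0 -1;0 0 0 0 0 0 -1;0 0 0 0 0 0 -1;0 0 -0.5 0 0 0 -1;0 0 -2 0 0 0 -1"

```text
t: 35.3
tool_pos: [0.6488, 0.1418, 0.0809]
eef_rot: [-0.001, 0.724, 0.69, -0.001]
wrist_force: [-0.0, -0.8, 1.1]
finger_gap: 0.994
grip_force: 0.0
```

Call:
servo_tool:
  deltas: "0 0 -3 0 0 0 -1;0 0 -3 0 0 0 -1;0 0 -3 0 0 0 -1;0 0 -3 0 0 0 -1;1.5 0 0 0 0 0 -1;3 0 0 0 0 0 -1;3 0 0 0 0 0 -1;1.5 0 0 0 0 0 -1;0 0 0 0 0 0 -1;0 0 0 0 0 0 -1"

```text
t: 36.3
tool_pos: [0.6541, 0.2309, 0.2017]
eef_rot: [0.0, 0.724, 0.69, -0.0]
wrist_force: [-0.4, -0.9, 0.7]
finger_gap: 1.002
grip_force: 0.0
```

Run:
```python
from h import *
cv2.imwrite("pics/s9.png",eyes.read_camera("scene")[...,::-1])
```

```text
(no output)
```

View pics/s9.png

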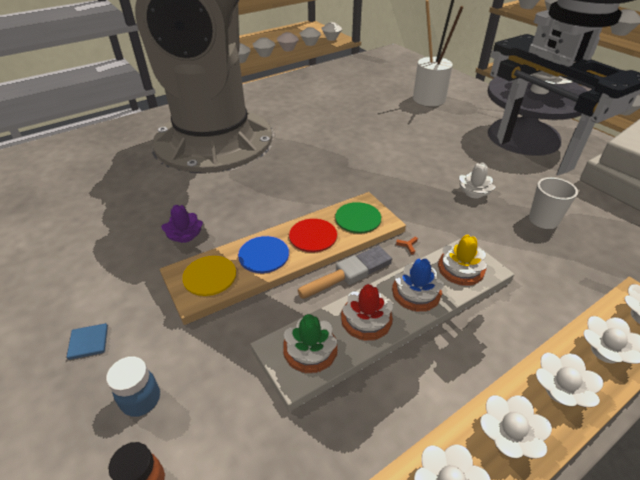

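The scene shows all four upright in the wells: green (310,343), red (367,310), blue (420,283), yellow (465,260). That is the reverse of the board order, and the gripper is clear. Handing in.

```bash
python3 -c "
from bench import env
print(env.job_done())"
```

```text
the job is handed in; nothing more can be done
None
```

The four flowers stand upright in the kiln setter in reverse order (from the left: yellow, blue, red, green), none dropped or tipped, and I handed the job in at about 36 s of the 83 s allowed; no verdict came back.

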